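# Flip the drying marker over

## Task

The glue on the dowels has set, so turn the marker: with the fingertips, push up the hinged aluminium plate on its little stand, tip it right over its hinge to the other side, and press it fully down onto the rests there, so that the three-ribbed face shows on top. Only push and press the plate, do not pinch it between the fingers, and leave everything else on the sill where it is.

Things in the scene. Friction and masses are not known exactly. Their poses are not given: they have to be found in the camera images.
- flip_stand: Fixed aluminium stand, base plate 100 (x) x 148 (y) x 6 high. Origin: centre of its underside, on the sill; x is level, across the hinge, from the side where the plate starts (the robot's right) to the other side; y along the hinge; z up. Four rest posts (10 x 8, tops 65 above the sill) at x = +-40, y = +-50; for y from -46 to +46 nothing but the base plate lies under the plate.
- pivot (a point): Middle of the hinge pin (10 diameter, along the stand's y), 70 above the sill; axes as the stand. The pin runs between two upright cheeks, 26 (x) x 8 (y), centred 66 either side of this point, tops 83 above the sill.
- plate (a joint): Angle of the hinged aluminium plate: 0 = level on the first rests (stand's -x side, plain face up), 1.57 = upright, 3.14 = level on the opposite rests (+x side, ribbed face up), the stop. Starts 0.1 to 0.4. The hinge is stiff: the plate (about 80 g) stays at any angle it is left at; turning it takes 0.07 N m plus its weight, 1 to 2 N at the free edge.
- plate_edge (a point): Middle of the plate's free edge, 82 from the hinge axis; moves with the plate. The plate is 110 wide along the hinge; its bare rim is 3 thick, its middle 8 thick with both faces, 11 at the ribs.
- plain_face (a point): Middle of the plate's smooth face (68 x 104, up at the start), 43 from the hinge axis and 4 off the plate's mid plane. Turns with the plate: its x points to the hinge, its z out of the plain face.
- ribbed_face (a point): Middle of the plate's other face (68 x 104, underneath at the start), on top of its middle rib, 43 from the hinge axis and 7 off the mid plane. Three raised ribs, each 7 wide and 3 high, run along the hinge direction, 22, 43 and 64 from the axis. Turns with the plate: its x points to the hinge, its z into the plate.
- dowel_long: Bystander, to be left alone: pine dowel, round, 160 long x 12 diameter, lying; origin under its middle.
- dowel_short: Bystander, to be left alone: pine dowel, round, 120 long x 12 diameter, lying; origin under its middle.
- spring_clamp: Bystander, to be left alone: white plastic spring clip clamp lying flat, about 105 x 55 x 22; origin under its spring.
- spirit_level: Bystander, to be left alone: chrome spirit level, 200 x 24 x 32 high, lying along its own y; origin under its middle.
- tumbler: Bystander, to be left alone: clear glass tumbler, 72 across the rim, 88 high, a heap of silver screws inside; origin under its middle.
- glue_bottle: Bystander, to be left alone: small white glue bottle, 44 diameter, 85 high, standing; origin under its middle.
- screwdriver: Bystander, to be left alone: screwdriver lying along its own x; origin under its middle.
Mind the look-alikes: they are no part of the job. What is shaped like the flip_stand but turquoise or yellow is not meant.

How it is judged:
At the end, for the whole second after the job is handed in: The plate lies on the rests of the other side (+x of the stand), ribbed face up, within about 5 degrees (joint above 3.05 rad) and at rest, and no other thing on the sill is more than 25 mm from where it started (value of joint plate above 3.05 rad and velocity of joint plate between -0.05 and 0.05 rad/s and distance of each of dowel_long, dowel_short, spring_clamp, spirit_level, tumbler, glue_bottle, screwdriver from where it was at the start of the episode below 0.025 m); the robot touches nothing.
It fails at once if the plate is pinched: the fingers press on both of its faces at once (over 1 N on each) (contact force between plate_c2 and the fingers above 1 N and contact force between any of plate_c3, plate_c4, plate_c5, plate_c6 and the fingers above 1 N).
It fails at once if another thing on the sill is shifted or lifted by more than 25 mm (not (distance of each of dowel_long, dowel_short, spring_clamp, spirit_level, tumbler, glue_bottle, screwdriver from where it was at the start of the episode below 0.025 m)).
It also fails if it takes over 51 s, if anything falls off the work surface, if the arm or the gripper's body presses on something with over 40 N, if the wrist force passes 120 N, or if a joint passes its speed limit or range.

## Robot

A 6-joint arm with a two-finger parallel gripper is mounted at the origin on the work surface. World frame = base frame: x ahead of the robot, y to its left, z up, the work surface at z = 0. Lengths are in m, angles in rad, forces in N, time in s.
With the tool pointing down it reaches from about 0.275 to 0.825 m from the base axis. Payload 5.2 kg.
Tool frame: the origin (TCP) lies at the very end of the fingers, on their centre line; the grasp point (between the pads) lies 19 mm behind it; z points along the fingers, y is the direction in which the jaws open and shut (so a half turn about z gives the same grasp; the last joint's range is limited). The gripper opens to 93 mm and grips with 3 to 60 N. Pads are 15 mm wide; open, the fingers measure 128 mm over their backs; the gripper's body (75 mm by 188 mm) begins 65 mm behind the grasp point.
Start: joints at [-1.399, 0.259, 1.535, -0, 1.348, -0.203], TCP at [0.201, -0.512, 0.219] pointing down, gripper open.
Joint ranges: [-3.14, 3.14], [-0.91, 2.08], [0.19, 2.58], [-1.22, 4.36], [0.22, 2.71], [-3.12, 3.12]. Speed limits (rad/s): [2.57, 2.57, 3.14, 3.14, 3.14, 3.14].

## Interface

Orientations are given as a unit quaternion [w, x, y, z].
In Python, from bench import ctrl gives the robot as it stands. The module is installed in compiled form; this text tells all that it offers.
- The arm moves only by the shell command python3 -m crank 'ROWS' [FORCE]. ROWS is JSON, a list of rows, each a list of 7 numbers: the shift along the tool's x, y, z in cm, then the turn, a rotation vector about the tool's x, y, z in degrees, then the opening, from -1 (shut) to 1 (fully open). A call has 1 to 8 rows; each row shifts and turns the commanded pose from where the row before left it, along the tool's axes as they then stand; what a row does not reach is not made up. A row lasts 1/8 s, in which the tool goes at most 62.5 mm and 10.7 degrees, less where a joint would pass 70% of its speed; a pose out of reach is approached as far as the arm can. A call with a gripper value outside its range is refused whole. The fingers move at their own pace and stop on an object; FORCE is the grip in N (left out, the last holds). Time passes only in rows, so rows that do not move let the fingers close. It gives the time, the measured TCP pose, the force and the opening at its end, in the units of the state.
- ctrl.state(): the state, without advancing time (a new reading comes with each control period).
- ctrl.snapshot(name): name is "scene" or "top" or "wrist"; returns (picture, depth): 400x640x3 uint8, red, green, blue; 400x640 float32, m along the optical axis (not along the pixel's ray), 0 where there is no reading.
- ctrl.camera_model(name): a dict with "mtx" (3x3 intrinsics, pixels), "k1" (the pictures are not rectified: a ray, as slopes to the right and down, at radius r is drawn at 1 + k1 r^2 times it, then the intrinsics apply), "view" (4x4, takes a point from world to camera coordinates); the wrist camera has in their place "hand_eye" (4x4, takes a point from camera to tool coordinates, whose origin is the TCP and whose axes are the flange's). Camera axes: x right, y down, z forward; pixel columns grow to the right and rows downward; lengths in m; the calibration is good to about 2 mm. A picture is of the moment at which its call begins: read the wrist's pose just before it. camera_model takes no time and is no camera call.
- ctrl.job_done(): hands the job in, once; it reports no verdict.
The state is a dict: "clock": time; "qpos": joint angles; "dq": joint speeds; "effort": joint torques, N m; "ee_pos": TCP position; "tcp_rot": TCP orientation; "ft_force": force on the tool from outside, world axes, zero at the start; "torque": the same for the moment, N m; "grip_width": opening from 0.0 (shut) to 1.0 (fully open).
Only numpy, scipy, OpenCV 4.12 (cv2) and the standard library are available. Lean on these libraries where they do the work, as an engineer would, in place of code of your own. Each camera call takes 0.05 s, during which the arm holds its last target.

## Working session

There is one attempt and no reset: what is moved stays moved. The work goes in short steps, Python scripts to look and compute and a shell command to move; the robot and the scene stay as the last step left them, time stands still between calls to the robot, and variables do not carry over. Pictures are saved under pics/ and viewed, and the job is handed in when it is done.

```bash
mkdir -p pics
python3 - <<'E'
from bench import ctrl
import cv2,numpy as np
s=ctrl.state(); print({k:np.round(v,3).tolist() for k,v in s.items()})
for n in ("scene","top"):
    p,d=ctrl.snapshot(n); cv2.imwrite(f"pics/{n}0.png",p[:,:,::-1]); np.save(f"pics/{n}0_d.npy",d); np.save(f"pics/{n}0_p.npy",p)
for n in ("scene","top","wrist"):
    print(n,{k:np.round(v,4).tolist() for k,v in ctrl.camera_model(n).items()})
E
```

```text
{'clock': 0.0, 'qpos': [-1.399, 0.259, 1.536, 0.0, 1.348, -0.203], 'dq': [-0.001, -0.0, 0.001, -0.001, 0.0, 0.001], 'effort': [-0.001, -43.731, -28.4, 0.072, 0.041, -0.0], 'ee_pos': [0.201, -0.511, 0.218], 'tcp_rot': [-0.001, 0.982, 0.186, 0.0], 'ft_force': [0.016, 0.556, 0.593], 'torque': [0.033, -0.014, -0.031], 'grip_width': 1.002}
scene {'mtx': [[382.0292, 0.0, 323.1207], [0.0, 382.0292, 201.2131], [0.0, 0.0, 1.0]], 'k1': -0.0456, 'view': [[-0.3685, 0.9296, -0.0095, 0.1278], [0.6602, 0.2545, -0.7066, -0.3102], [-0.6544, -0.2667, -0.7075, 1.3652], [0.0, 0.0, 0.0, 1.0]]}
top {'mtx': [[410.4936, 0.0, 317.9623], [0.0, 410.4936, 194.1461], [0.0, 0.0, 1.0]], 'k1': -0.0174, 'view': [[-0.0056, -1.0, 0.0055, 0.0734], [-0.9877, 0.0047, -0.1565, 0.5753], [0.1564, -0.0063, -0.9877, 0.8766], [0.0, 0.0, 0.0, 1.0]]}
wrist {'mtx': [[303.4232, 0.0, 319.8106], [0.0, 303.4232, 199.8393], [0.0, 0.0, 1.0]], 'k1': -0.0243, 'hand_eye': [[-0.0003, -0.9694, -0.2455, 0.0678], [1.0, -0.0002, -0.0005, 0.0007], [0.0004, -0.2455, 0.9694, -0.1651], [0.0, 0.0, 0.0, 1.0]]}
```

View pics/scene0.png

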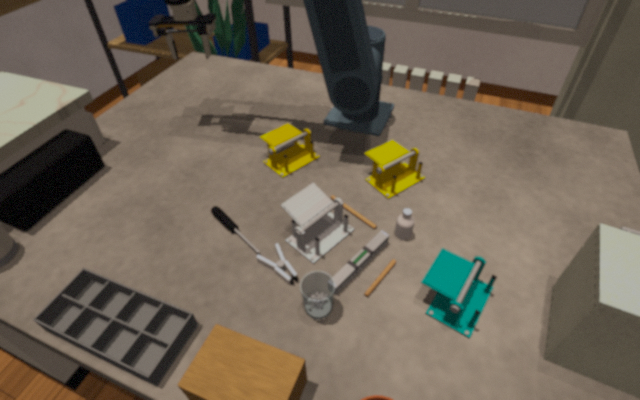

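View pics/top0.png

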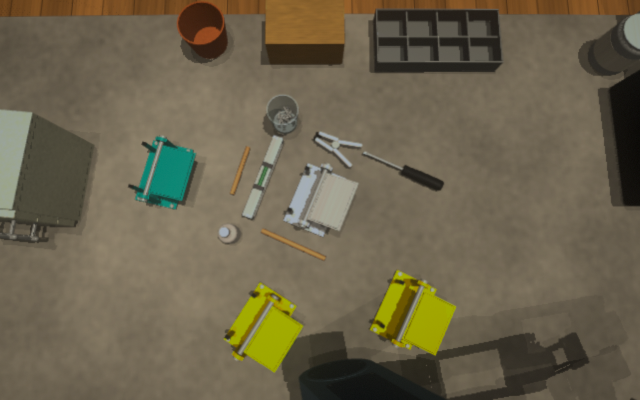

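Candidates in the top view are the bare aluminium stand (322,200), the turquoise one (167,173), and two yellow ones (265,327) and (415,310). By the description it is the aluminium one. I'll check it in a close crop and measure it.

```bash
cat > h.py <<'E'
import numpy as np,cv2
from bench import ctrl
def rays(n,uv):
    m=ctrl.camera_model(n); K=np.array(m["mtx"]); k=m["k1"]
    return cv2.undistortPoints(np.array(uv,float).reshape(-1,1,2),K,np.array([k,0,0,0,0.])).reshape(-1,2)
def unproj(n,uv,z):
    r=rays(n,uv); pc=np.c_[r*np.array(z)[:,None],z]
    V=np.linalg.inv(np.array(ctrl.camera_model(n)["view"])); return pc@V[:3,:3].T+V[:3,3]
def proj(n,P):
    m=ctrl.camera_model(n);V=np.array(m["view"]);P=np.atleast_2d(P)
    c=P@V[:3,:3].T+V[:3,3]; s=c[:,:2]/c[:,2:]; s=s*(1+m["k1"]*(s**2).sum(1))[:,None]
    K=np.array(m["mtx"]); return s*[K[0,0],K[1,1]]+[K[0,2],K[1,2]]
def cloud(n,d):
    H,W=d.shape; v,u=np.mgrid[:H,:W]; P=unproj(n,np.c_[u.ravel(),v.ravel()],d.ravel()); P[d.ravel()==0]=np.nan
    return P.reshape(H,W,3)
E
python3 - <<'E'
from h import *
d=np.load("pics/top0_d.npy");p=np.load("pics/top0_p.npy");C=cloud("top",d)
np.save("pics/topC.npy",C)
for (u,v) in [(322,200),(340,205),(300,220),(322,170),(282,110),(262,180),(292,243),(240,172),(228,234),(335,145),(420,178)]: print((u,v),C[v,u].round(3))
x0,y0=210,90
cr=p[y0:y0+170,x0:x0+250]; cv2.imwrite("pics/crop_top.png",cv2.resize(cr,None,fx=3.2,fy=3.2,interpolation=cv2.INTER_CUBIC)[:,:,::-1])
ps=np.load("pics/scene0_p.npy"); cr=ps[165:325,200:420]; cv2.imwrite("pics/crop_scene.png",cv2.resize(cr,None,fx=3.5,fy=3.5,interpolation=cv2.INTER_CUBIC)[:,:,::-1])
E
```

```text
(322, 200) [0.557 0.062 0.08 ]
(340, 205) [0.545 0.024 0.093]
(300, 220) [0.514 0.109 0.082]
(322, 170) [0.629 0.061 0.052]
(282, 110) [0.786 0.155 0.013]
(262, 180) [0.611 0.198 0.035]
(292, 243) [0.468 0.13  0.014]
(240, 172) [0.634 0.253 0.012]
(228, 234) [0.485 0.262 0.084]
(335, 145) [0.695 0.03  0.024]
(420, 178) [ 0.615 -0.166  0.027]
```

View pics/crop_top.png

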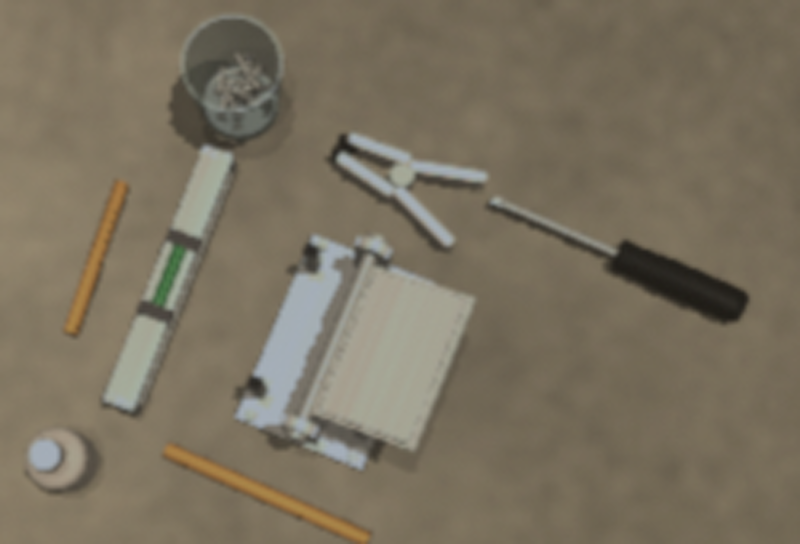

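View pics/crop_scene.png

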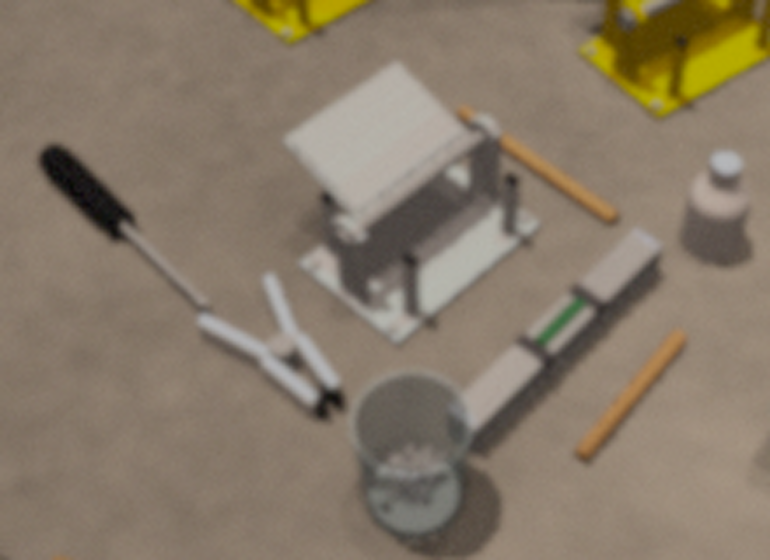

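The crops confirm it: the bare aluminium stand, pin from about (326,171) to (302,224) in the top view, plate to its right and plain face up. The spirit level lies just to its left, the clamp beyond it and the long dowel on the near side. Next I'll fit the pose.

Run:
```python
from h import *
from scipy.optimize import least_squares
C=np.load("pics/topC.npy")
ds=np.load("pics/scene0_d.npy");S=cloud("scene",ds)
def ray_at_z(n,uv,z):
    r=rays(n,uv);V=np.linalg.inv(np.array(ctrl.camera_model(n)["view"]))
    d=np.c_[r,np.ones(len(r))]@V[:3,:3].T;o=V[:3,3]; return o+d*((z-o[2])/d[:,2])[:,None]
# cheek tops from top and base corners
print("cheeks top",ray_at_z("top",[(210+372/3.2,90+243/3.2),(210+298/3.2,90+425/3.2)],.083).round(3))
print("base corners(left two)",ray_at_z("top",[(210+314/3.2,90+236/3.2),(210+237/3.2,90+415/3.2)],.006).round(3))
s=lambda u,v:(200+u/3.5,165+v/3.5)
print("scene corners",ray_at_z("scene",[s(398,340),s(538,222),s(302,262)],.006).round(3))
print("scene cheeks",ray_at_z("scene",[s(348,228),s(486,125)],.083).round(3))
for n,C_ in (("top",C),("scene",S)):
    P=C_.reshape(-1,3); P=P[~np.isnan(P[:,0])]
    m=(P[:,0]>.47)&(P[:,0]<.65)&(P[:,1]>-.03)&(P[:,1]<.14)
    Q=P[m]
    b=Q[(Q[:,2]<.012)&(Q[:,2]>.003)]
    Q=Q[(Q[:,2]>.079)&(Q[:,1]<.055)]
    # ransac
    rng=np.random.default_rng(0);best=0
    for _ in range(300):
        a=Q[rng.choice(len(Q),3,False)];nn=np.cross(a[1]-a[0],a[2]-a[0]);nn/=np.linalg.norm(nn)+1e-9
        i=abs((Q-a[0])@nn)<.0025
        if i.sum()>best: best=i.sum();I=i
    R=Q[I];c=R.mean(0);u,sv,vt=np.linalg.svd(R-c);nn=vt[2]*np.sign(vt[2,2])
    print(n,len(Q),best,"c",c.round(4),"n",nn.round(3),"tilt",np.degrees(np.arccos(nn[2])).round(1),"az",np.degrees(np.arctan2(nn[1],nn[0])).round(1), "vt",vt.round(2).tolist())
```

```text
cheeks top [[0.632 0.052 0.083]
 [0.508 0.103 0.083]]
base corners(left two) [[0.655 0.093 0.006]
 [0.522 0.149 0.006]]
scene corners [[0.657 0.099 0.006]
 [0.522 0.154 0.006]
 [0.619 0.009 0.006]]
scene cheeks [[0.637 0.057 0.083]
 [0.515 0.109 0.083]]
top 1222 1024 c [0.556  0.0294 0.0914] n [0.122 0.292 0.948] tilt 18.5 az 67.3 vt [[-0.98, 0.15, 0.08], [0.12, 0.94, -0.31], [-0.12, -0.29, -0.95]]
scene 789 705 c [0.5613 0.0304 0.0908] n [0.125 0.276 0.953] tilt 17.7 az 65.7 vt [[0.98, -0.17, -0.08], [-0.14, -0.95, 0.29], [0.12, 0.28, 0.95]]
```

Stand pose: +x axis at azimuth about 67.3°, pivot about (0.571, 0.080, 0.070), plate angle about 0.32 rad. The plane offset comes out at 3.7 mm against the specified 4 mm, and the base edge at 144 mm against 148 mm. I'll shut the fingers and turn the tool so its x faces stand +x.

```bash
python3 -m crank '[[0,0,0,0,0,-9.2,-1],[0,0,0,0,0,-9.2,-1],[0,0,0,0,0,-9.2,-1],[0,0,0,0,0,-9.2,-1],[0,0,0,0,0,-9.2,-1]]' 10
cat >> h.py <<'E'
from scipy.spatial.transform import Rotation as Ro
AZ=np.radians(67.3); PIV=np.array([.571,.080,.070]); XS=np.array([np.cos(AZ),np.sin(AZ),0]); YS=np.array([-XS[1],XS[0],0]); ZS=np.array([0,0,1.])
def tool():
    s=ctrl.state(); q=s["tcp_rot"]; return np.array(s["ee_pos"]),Ro.from_quat([q[1],q[2],q[3],q[0]]),s
def st2w(x,y,z): return PIV*[1,1,0]+x*XS+y*YS+z*ZS
def report(target=None,theta=None):
    p,R,s=tool(); d=p-PIV*[1,1,0]
    print("clock",round(s["clock"],2),"stand-frame tcp mm",(1000*np.array([d@XS,d@YS,d[2]])).round(1),"F stand",np.round([np.dot(s["ft_force"],a) for a in (XS,YS,ZS)],2),"q",np.round(s["qpos"],2),"grip",round(s["grip_width"],2))
    z=R.as_matrix()[:,2];print("tilt",np.degrees(np.arctan2(z@XS,-z[2])).round(1),"x.ys",round(R.as_matrix()[:,0]@YS,3),"z.ys",round(z@YS,3))
    if target is not None:
        print("shift cm tool",(100*R.inv().apply(st2w(*target)-p)).round(2))
    if theta is not None:
        zz=np.sin(theta)*XS-np.cos(theta)*ZS; xx=np.cos(theta)*XS+np.sin(theta)*ZS; yy=np.cross(zz,xx)
        print("rotvec deg tool",np.degrees((R.inv()*Ro.from_matrix(np.c_[xx,yy,zz])).as_rotvec()).round(2))
E
python3 -c "
from h import *
report((-.120,0,.20),0)"
```

```text
clock: 0.72
ee_pos: [0.2013, -0.5115, 0.2181]
tcp_rot: [-0.001, 0.83, 0.558, 0.0]
ft_force: [0.3, -0.2, 0.9]
grip_width: 0.512
clock 0.72 stand-frame tcp mm [-688.3  112.8  218.1] F stand [-0.08 -0.37  0.85] q [-1.4   0.26  1.54  0.    1.35 -1.01] grip 0.51
tilt 0.1 x.ys 0.008 z.ys 0.001
shift cm tool [56.73 11.75  1.86]
rotvec deg tool [-0.03 -0.05  0.48]
```

```bash
python3 -m crank '[[5.6,1.2,0.2,0,0,0,-1],[5.6,1.2,0.2,0,0,0,-1],[5.6,1.2,0.2,0,0,0,-1],[5.6,1.2,0.2,0,0,0,-1],[5.6,1.2,0.2,0,0,0,-1],[5.6,1.2,0.2,0,0,0,-1],[5.6,1.2,0.2,0,0,0,-1],[5.6,1.2,0.2,0,0,0,-1]]'
python3 - <<'E'
from h import *
report((-.120,0,.20),0)
p,d=ctrl.snapshot("wrist"); cv2.imwrite("pics/w1.png",p[:,:,::-1]); np.save("pics/w1_d.npy",d)
E
```

```text
clock: 1.72
ee_pos: [0.4623, -0.133, 0.2024]
tcp_rot: [-0.0, 0.832, 0.555, -0.0]
ft_force: [0.1, -1.0, -0.5]
grip_width: 0.007
clock 1.73 stand-frame tcp mm [-238.5   18.   202.4] F stand [-0.88 -0.43 -0.53] q [-0.51  0.15  1.72 -0.    1.28 -0.12] grip 0.01
tilt -0.0 x.ys 0.003 z.ys 0.0
shift cm tool [11.84  1.84  0.24]
rotvec deg tool [-0.01  0.    0.17]
```

View pics/w1.png

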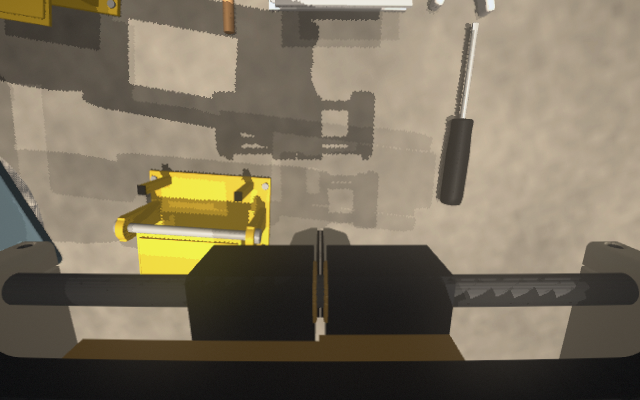

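The wrist view shows the fingers shut (320,290), the stand's near edge at the top (270–410, 5) and the screwdriver at (460,120), clear of the path. I'll move on to the hover point.

```bash
python3 -m crank '[[4,0.6,0.1,0,0,0,-1],[4,0.6,0.1,0,0,0,-1],[3.6,0.6,0,0,0,0,-1],[0,0,0,0,0,0,-1]]'
python3 - <<'E'
from h import *
report((-.120,0,.20),0)
pos,R,_=tool()
p,d=ctrl.snapshot("wrist"); cv2.imwrite("pics/w2.png",p[:,:,::-1]); 
m=ctrl.camera_model("wrist");K=np.array(m["mtx"]);H=np.array(m["hand_eye"])
v,u=np.mgrid[:400,:640]
r=cv2.undistortPoints(np.c_[u.ravel(),v.ravel()].astype(float).reshape(-1,1,2),K,np.array([m["k1"],0,0,0,0.])).reshape(-1,2)
pc=np.c_[r*d.ravel()[:,None],d.ravel()];P=R.apply(pc@H[:3,:3].T+H[:3,3])+pos;P[d.ravel()==0]=np.nan
np.save("pics/w2P.npy",P.reshape(400,640,3))
d0=P-PIV*[1,1,0];L=np.c_[d0@XS,d0@YS,P[:,2]].reshape(400,640,3);np.save("pics/w2L.npy",L)
for uv in [(u,v) for v in range(20,241,20) for u in (250,340,430)]: print(uv,(1000*L[uv[1],uv[0]]).round(0),end=";")
E
```

```text
clock: 2.28
ee_pos: [0.5231, -0.0328, 0.2001]
tcp_rot: [-0.0, 0.831, 0.557, -0.0]
ft_force: [-0.0, -1.0, -0.2]
grip_width: 0.001
clock 2.27 stand-frame tcp mm [-122.5    0.6  200.1] F stand [-0.89 -0.34 -0.17] q [-0.28  0.23  1.62  0.    1.29  0.11] grip 0.0
tilt 0.0 x.ys 0.006 z.ys 0.001
shift cm tool [0.25 0.07 0.01]
rotvec deg tool [-0.05 -0.02  0.37]
(250, 20) [54. 78. -1.];(340, 20) [ 55. -21.  -1.];(430, 20) [  56. -119.   -1.];(250, 40) [34. 78. -0.];(340, 40) [ 33. -21.   4.];(430, 40) [  36. -121.   -1.];(250, 60) [-2. 61. 83.];(340, 60) [ -0. -17.  75.];(430, 60) [  13. -120.    7.];(250, 80) [-8. 80.  1.];(340, 80) [-18. -17.  78.];(430, 80) [  -9. -118.   19.];(250, 100) [-29.  82.  -2.];(340, 100) [-35. -17.  85.];(430, 100) [ -28. -126.   -1.];(250, 120) [-52.  82.  -0.];(340, 120) [-52. -17.  91.];(430, 120) [ -50. -128.   -0.];(250, 140) [-75.  84.  -2.];(340, 140) [-69. -17.  97.];(430, 140) [ -74. -131.   -2.];(250, 160) [-99.  85.  -1.];(340, 160) [-98. -24.  -1.];(430, 160) [ -97. -132.   -1.];(250, 180) [-123.   86.   -1.];(340, 180) [-123.  -24.   -2.];(430, 180) [-122. -135.   -1.];(250, 200) [-149.   87.   -2.];(340, 200) [-148.  -25.   -2.];(430, 200) [-147. -137.   -0.];(250, 220) [-175.   89.   -2.];(340, 220) [-174.  -26.   -2.];(430, 220) [-168. -133.   17.];(250, 240) [-202.   90.   -2.];(340, 240) [-113.  -10.  220.];(430, 240) [-192. -134.   20.];
```

View pics/w2.png

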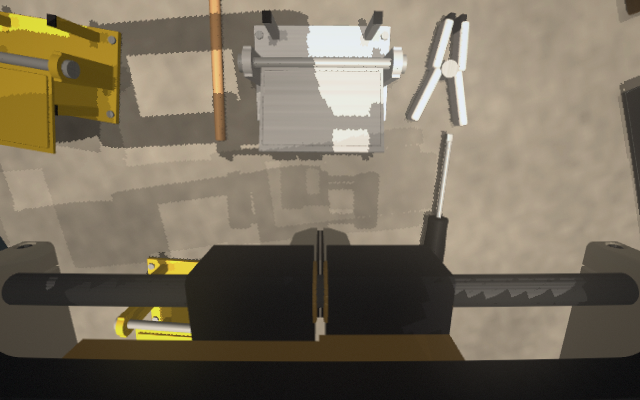

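The wrist view shows the plate face centred at (322,110), columns 260–384, cheeks at (248,62) and (399,62). The fit holds: pin at x≈0, edge at x≈-77, y centre within 2 mm. Next I'll tilt the tool 45° so the fingertips point under the free edge, and compute waypoints.

```bash
python3 -m crank '[[0,0,0,0,9,0.3,-1],[0,0,0,0,9,0,-1],[0,0,0,0,9,0,-1],[0,0,0,0,9,0,-1],[0,0,0,0,9,0,-1],[0,0,0,0,0,0,-1]]'
cat > plan.py <<'E'
import numpy as np
def P(phi,r,h):
    p=np.radians(phi); return r*np.array([-np.cos(p),np.sin(p)])+h*np.array([-np.sin(p),-np.cos(p)])
def tip(phi,th,r=70,h=4,w=7.5):
    t=np.radians(th); n=np.array([np.cos(t),np.sin(t)])
    T=P(phi,r,h); lam=max([0]+[-n@(P(phi,*q)-T) for q in ((82,1.5),(77,4),(67.5,7))])
    return T-(lam+w)*n+[0,70]
if __name__=="__main__":
    for phi,th in [(10,45),(18,45),(30,45),(45,45),(60,40),(75,30),(90,20),(105,15),(120,10),(135,5),(150,0),(165,0),(180,0)]: print(phi,th,tip(phi,th).round(1))
E
python3 plan.py
python3 -c "
from h import *
report((-.125,0,.062),np.pi/4)"
```

```text
clock: 3.08
ee_pos: [0.5214, -0.0372, 0.1989]
tcp_rot: [-0.213, 0.772, 0.508, 0.318]
ft_force: [0.0, 0.2, 0.5]
grip_width: 0.005
10 45 [-78.4  69.5]
18 45 [-75.4  80.2]
30 45 [-69.5  94.6]
45 45 [-59.8 109.2]
60 40 [-46.8 121.6]
75 30 [-31.5 131.1]
90 20 [-14.5 136.2]
105 15 [  3.3 135.7]
120 10 [ 20.3 130.6]
135 5 [ 35.4 121.3]
150 0 [ 47.5 108.5]
165 0 [55.9 92. ]
180 0 [60. 74.]
clock 3.08 stand-frame tcp mm [-127.3    0.5  198.9] F stand [0.16 0.05 0.55] q [-0.8   0.3   1.82  0.72  1.44 -0.65] grip 0.01
tilt 45.0 x.ys -0.009 z.ys -0.002
shift cm tool [-9.52  0.12  9.83]
rotvec deg tool [ 0.13 -0.04 -0.53]
```

```bash
python3 -m crank '[[-2.4,0,2.5,0,0,0,-1],[-2.4,0,2.5,0,0,0,-1],[-2.4,0,2.5,0,0,0,-1],[-2.3,0.1,2.3,0,0,0,-1],[0,0,0,0,0,0,-1]]'
python3 -c "
from h import *
report((-.075,0,.068),np.pi/4)
p,d=ctrl.snapshot('scene'); cv2.imwrite('pics/s2.png',cv2.resize(p[100:340,150:470],None,fx=2.4,fy=2.4)[:,:,::-1])"
```

```text
clock: 3.7
ee_pos: [0.5236, -0.0321, 0.0634]
tcp_rot: [-0.213, 0.77, 0.511, 0.317]
ft_force: [0.3, 0.7, -0.2]
grip_width: 0.004
clock 3.7 stand-frame tcp mm [-121.7    0.5   63.4] F stand [ 0.75  0.03 -0.17] q [-0.79  0.51  1.93  0.77  1.2  -0.87] grip 0.0
tilt 44.9 x.ys -0.003 z.ys 0.002
shift cm tool [3.63 0.04 2.97]
rotvec deg tool [-0.1   0.07 -0.18]
```

View pics/s2.png

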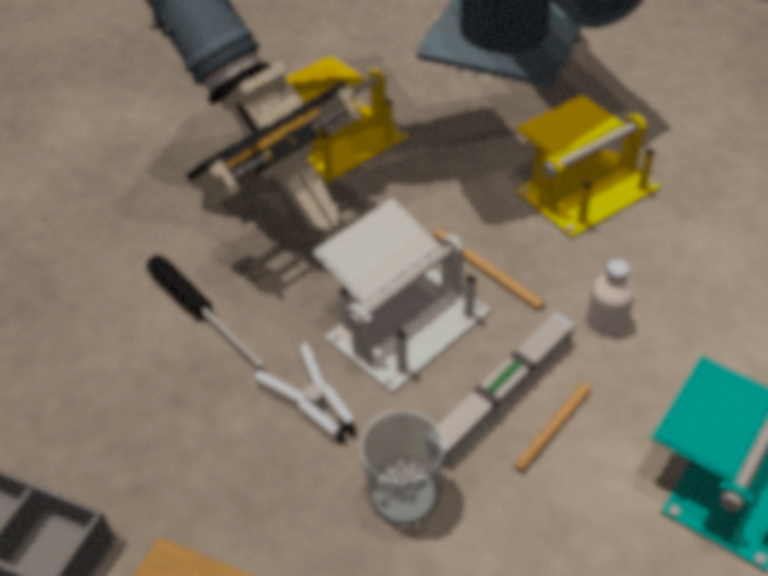

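The shut fingertips sit at (330,215), in front of the plate's free edge (315,250)–(390,205) and below it. I'll slide them under, then start lifting.

```bash
python3 -m crank '[[1.2,0,1,0,0,0,-1],[1.2,0,1,0,0,0,-1],[1.2,0,1,0,0,0,-1],[0,0,0,0,0,0,-1]]'
python3 -c "
from h import *
report((-.0754,0,.0802),np.pi/4)
report((-.0695,0,.0946),np.pi/4)"
```

```text
clock: 4.25
ee_pos: [0.5426, 0.0118, 0.069]
tcp_rot: [-0.212, 0.769, 0.512, 0.319]
ft_force: [0.1, -0.5, -0.5]
grip_width: 0.006
clock 4.25 stand-frame tcp mm [-73.9  -0.1  69. ] F stand [-0.42 -0.23 -0.51] q [-0.7   0.5   1.94  0.83  1.16 -0.83] grip 0.01
tilt 45.0 x.ys 0.0 z.ys 0.0
shift cm tool [ 0.69 -0.01 -0.9 ]
rotvec deg tool [-0.    0.    0.02]
clock 4.25 stand-frame tcp mm [-73.9  -0.1  69. ] F stand [-0.42 -0.23 -0.51] q [-0.7   0.5   1.94  0.83  1.16 -0.83] grip 0.01
tilt 45.0 x.ys 0.0 z.ys 0.0
shift cm tool [ 2.12 -0.01 -1.5 ]
rotvec deg tool [-0.    0.    0.02]
```

```bash
python3 -m crank '[[0.35,0,-0.45,0,0,0,-1],[0.35,0,-0.45,0,0,0,-1],[0.5,0,-0.2,0,0,0,-1],[0.5,0,-0.2,0,0,0,-1],[0.5,0,-0.2,0,0,0,-1],[0,0,0,0,0,0,-1]]'
python3 -c "
from h import *
report((-.0598,0,.1092),np.pi/4)
p,d=ctrl.snapshot('scene'); cv2.imwrite('pics/s3.png',cv2.resize(p[150:290,220:380],None,fx=4,fy=4,interpolation=cv2.INTER_CUBIC)[:,:,::-1])"
```

```text
clock: 5.0
ee_pos: [0.5447, 0.0149, 0.0951]
tcp_rot: [-0.212, 0.769, 0.511, 0.319]
ft_force: [0.3, -0.7, -0.6]
grip_width: 0.004
clock 5.0 stand-frame tcp mm [-70.3  -0.8  95.1] F stand [-0.52 -0.55 -0.57] q [-0.69  0.45  1.92  0.81  1.2  -0.78] grip 0.0
tilt 45.0 x.ys -0.001 z.ys -0.002
shift cm tool [ 1.74 -0.09 -0.26]
rotvec deg tool [ 0.09 -0.02 -0.07]
```

View pics/s3.png

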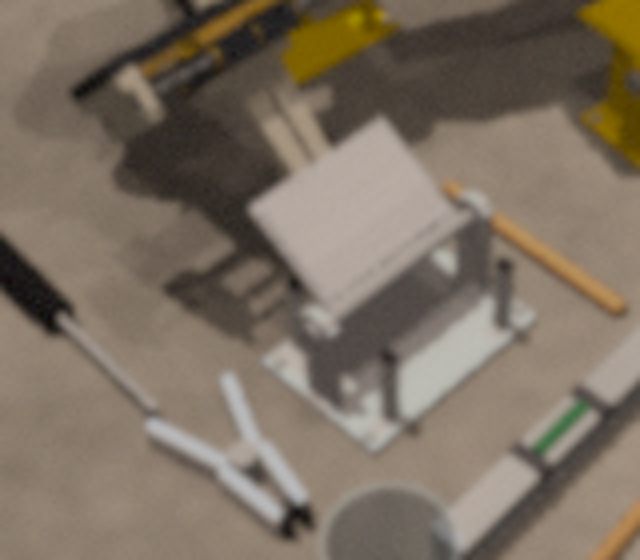

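The plate has risen: its free edge now runs (250,210)–(380,120) with the fingers behind and under it at (290,130). I'll work out the increments for the rest of the arc.

```bash
cat > inc.py <<'E'
import numpy as np,sys
from h import *; from plan import tip
def inc(phs):
    p,R,s=tool(); d=p-PIV*[1,1,0]; x,z=1000*(d@XS),1000*d[2]
    zz=R.as_matrix()[:,2]; th=np.degrees(np.arctan2(zz@XS,-zz[2]))
    for phi in phs:
        tt=np.interp(phi,[45,60,75,90,105,120,135,150,180],[45,40,30,20,15,10,5,0,0])
        T=tip(phi,tt); D=T-[x,z]; t=np.radians(th)
        print(phi,"tool x,z cm",(D@[np.cos(t),np.sin(t)]/10).round(2),(D@[np.sin(t),-np.cos(t)]/10).round(2),"turn y",round(tt-th,1))
        x,z=T;th=tt
inc([float(a) for a in sys.argv[1:]])
E
python3 inc.py 37 45 52 60 67 75 82 90 97 105
```

```text
37.0 tool x,z cm 0.82 -0.15 turn y -0.0
45.0 tool x,z cm 0.93 -0.12 turn y 0.0
52.0 tool x,z cm 0.84 -0.04 turn y -2.3
60.0 tool x,z cm 0.96 0.04 turn y -2.7
67.0 tool x,z cm 0.84 0.06 turn y -4.7
75.0 tool x,z cm 0.95 0.12 turn y -5.3
82.0 tool x,z cm 0.82 0.13 turn y -4.7
90.0 tool x,z cm 0.93 0.2 turn y -5.3
97.0 tool x,z cm 0.79 0.25 turn y -2.3
105.0 tool x,z cm 0.88 0.37 turn y -2.7
```

```bash
python3 -m crank '[[0.8,0,-0.1,0,0,0,-1],[0.9,0,-0.1,0,0,0,-1],[0.8,0,0,0,-2.3,0,-1],[1,0,0,0,-2.7,0,-1],[0.8,0,0.1,0,-4.7,0,-1],[0.9,0,0.1,0,-5.3,0,-1],[0,0,0,0,0,0,-1]]'
python3 inc.py 82 90 97 105 112 120
python3 -c "
from h import *
report((-.0315,0,.1311))
p,d=ctrl.snapshot('scene'); cv2.imwrite('pics/s4.png',cv2.resize(p[150:290,220:380],None,fx=4,fy=4,interpolation=cv2.INTER_CUBIC)[:,:,::-1])"
```

```text
clock: 5.92
ee_pos: [0.5601, 0.0519, 0.131]
tcp_rot: [-0.143, 0.803, 0.536, 0.217]
ft_force: [-0.6, 0.2, -0.2]
grip_width: 0.009
82.0 tool x,z cm 0.71 0.07 turn y -4.7
90.0 tool x,z cm 0.93 0.2 turn y -5.3
97.0 tool x,z cm 0.79 0.25 turn y -2.3
105.0 tool x,z cm 0.88 0.37 turn y -2.7
112.0 tool x,z cm 0.74 0.38 turn y -2.3
120.0 tool x,z cm 0.8 0.51 turn y -2.7
clock 5.92 stand-frame tcp mm [-30.2  -0.8 131. ] F stand [ 0.    0.65 -0.22] q [-0.46  0.31  1.83  0.59  1.11 -0.36] grip 0.01
tilt 30.0 x.ys 0.003 z.ys -0.002
shift cm tool [-0.11 -0.08 -0.07]
```

View pics/s4.png

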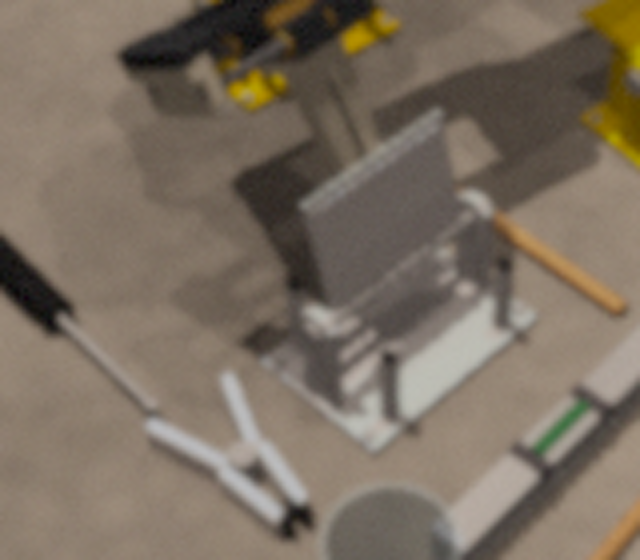

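The plate stands nearly upright, about 75–80°, its free edge running (305,205)–(440,110) with the fingers behind it at (345,130). Nothing else has moved. I'll push it over the top.

```bash
python3 -m crank '[[0.7,0,0.1,0,-4.7,0,-1],[0.9,0,0.2,0,-5.3,0,-1],[0.8,0,0.25,0,-2.3,0,-1],[0.9,0,0.35,0,-2.7,0,-1],[0.7,0,0.4,0,-2.3,0,-1],[0.8,0,0.5,0,-2.7,0,-1],[0,0,0,0,0,0,-1]]'
python3 inc.py 127 135 142 150 157 165 170 175
python3 -c "
from h import *
report()
p,d=ctrl.snapshot('scene'); cv2.imwrite('pics/s5.png',cv2.resize(p[150:290,220:380],None,fx=4,fy=4,interpolation=cv2.INTER_CUBIC)[:,:,::-1])"
```

```text
clock: 6.85
ee_pos: [0.5798, 0.0981, 0.1293]
tcp_rot: [-0.05, 0.829, 0.551, 0.074]
ft_force: [0.9, 4.4, 8.0]
grip_width: 0.005
127.0 tool x,z cm 0.69 0.38 turn y -2.6
135.0 tool x,z cm 0.69 0.64 turn y -2.7
142.0 tool x,z cm 0.56 0.61 turn y -2.3
150.0 tool x,z cm 0.57 0.75 turn y -2.7
157.0 tool x,z cm 0.44 0.74 turn y 0.0
165.0 tool x,z cm 0.4 0.91 turn y 0.0
170.0 tool x,z cm 0.19 0.59 turn y 0.0
175.0 tool x,z cm 0.14 0.6 turn y 0.0
clock 6.85 stand-frame tcp mm [ 20.1  -1.1 129.3] F stand [4.42 0.85 8.01] q [-0.13  0.35  1.65  0.19  1.1   0.18] grip 0.01
tilt 10.2 x.ys -0.001 z.ys 0.0
```

View pics/s5.png

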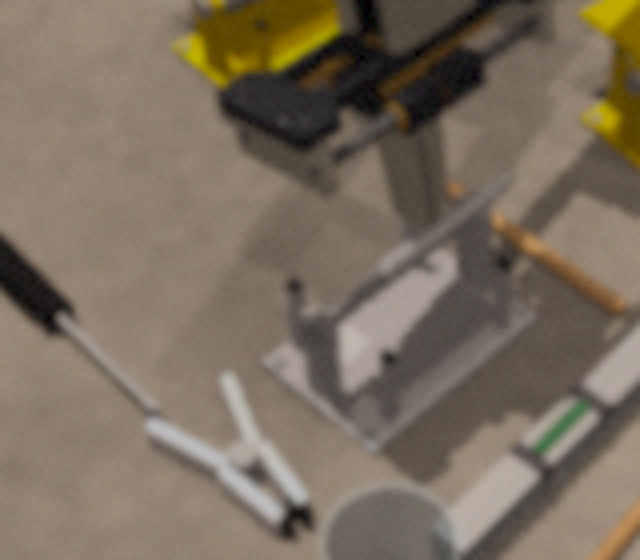

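The plate is past upright and edge-on to the camera, (340,310)–(510,185), with the fingers behind it at (415,190). The force on the tool, (4.4, 8) N, is radial, so the tip rides against the outer rib. I'll aim 3 mm further out.

```bash
sed -i 's/r=70/r=73/' plan.py; python3 inc.py 120 127 135 142 150 157 165 170
```

```text
120.0 tool x,z cm 0.08 -0.36 turn y -0.2
127.0 tool x,z cm 0.66 0.52 turn y -2.3
135.0 tool x,z cm 0.7 0.66 turn y -2.7
142.0 tool x,z cm 0.56 0.63 turn y -2.3
150.0 tool x,z cm 0.57 0.78 turn y -2.7
157.0 tool x,z cm 0.44 0.78 turn y 0.0
165.0 tool x,z cm 0.4 0.94 turn y 0.0
170.0 tool x,z cm 0.19 0.61 turn y 0.0
```

```bash
python3 -m crank '[[0.1,0,-0.3,0,0,0,-1],[0.7,0,0.4,0,-2.5,0,-1],[0.7,0,0.6,0,-2.7,0,-1],[0.6,0,0.6,0,-2.3,0,-1],[0.6,0,0.8,0,-2.7,0,-1],[0,0,0,0,0,0,-1]]'
python3 inc.py 150 157 165 170 175
python3 -c "
from h import *
report()
p,d=ctrl.snapshot('scene'); cv2.imwrite('pics/s6.png',cv2.resize(p[150:290,220:380],None,fx=4,fy=4,interpolation=cv2.INTER_CUBIC)[:,:,::-1])"
```

```text
clock: 7.65
ee_pos: [0.5889, 0.1229, 0.1089]
tcp_rot: [-0.001, 0.833, 0.554, -0.003]
ft_force: [-0.1, 0.4, 0.8]
grip_width: 0.001
150.0 tool x,z cm 0.1 -0.11 turn y 0.2
157.0 tool x,z cm 0.44 0.78 turn y 0.0
165.0 tool x,z cm 0.4 0.94 turn y 0.0
170.0 tool x,z cm 0.19 0.61 turn y 0.0
175.0 tool x,z cm 0.14 0.63 turn y 0.0
clock 7.65 stand-frame tcp mm [ 46.5   0.  108.9] F stand [0.3  0.23 0.82] q [ 0.02  0.44  1.55 -0.    1.16  0.42] grip 0.0
tilt -0.2 x.ys -0.001 z.ys 0.004
```

View pics/s6.png

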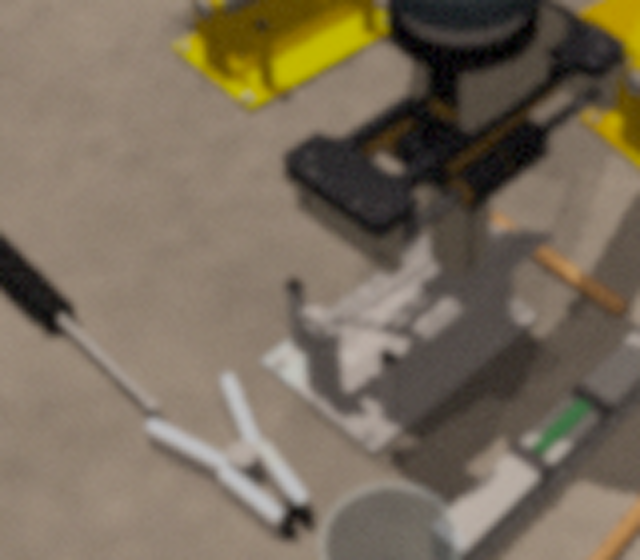

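The plate is now tipped far onto the +x side and shows its ribbed face under the fingers at (460,260). I'll press it further down.

```bash
python3 -m crank '[[0.5,0,0.7,0,0,0,-1],[0.4,0,0.9,0,0,0,-1],[0.2,0,0.6,0,0,0,-1],[0.1,0,0.6,0,0,0,-1],[0,0,0,0,0,0,-1],[0,0,0,0,0,0,-1]]'
python3 -c "
from h import *
report((.066,0,.074))"
```

```text
clock: 8.45
ee_pos: [0.5944, 0.1336, 0.0826]
tcp_rot: [0.001, 0.833, 0.553, -0.002]
ft_force: [0.2, 0.1, 0.1]
grip_width: 0.008
clock 8.45 stand-frame tcp mm [58.5 -0.9 82.6] F stand [ 0.16 -0.11  0.08] q [ 0.04  0.48  1.56 -0.    1.1   0.44] grip 0.01
tilt -0.2 x.ys -0.002 z.ys 0.001
shift cm tool [ 0.75 -0.1   0.86]
```

```bash
python3 -m crank '[[0.2,0,0.3,0,0,0,-1],[0.2,0,0.3,0,0,0,-1],[0,0,0.1,0,0,0,-1],[0,0,0,0,0,0,-1],[0,0,0,0,0,0,-1]]'
python3 -c "
from h import *
report((.066,0,.074))"
```

```text
clock: 9.07
ee_pos: [0.5962, 0.137, 0.077]
tcp_rot: [0.001, 0.833, 0.553, -0.001]
ft_force: [-2.9, -2.5, 9.7]
grip_width: 0.007
clock 9.07 stand-frame tcp mm [62.3 -1.3 77. ] F stand [-3.38  1.7   9.7 ] q [ 0.05  0.49  1.56 -0.    1.09  0.45] grip 0.01
tilt -0.2 x.ys -0.002 z.ys -0.001
shift cm tool [ 0.37 -0.13  0.3 ]
```

```bash
python3 -m crank '[[0,0,0.15,0,0,0,-1],[0,0,0,0,0,0,-1],[0,0,0,0,0,0,-1]]'
python3 -c "
from h import *
report()"
```

```text
clock: 9.45
ee_pos: [0.5963, 0.137, 0.0768]
tcp_rot: [0.002, 0.833, 0.553, -0.001]
ft_force: [-6.4, -2.6, 17.5]
grip_width: 0.008
clock 9.45 stand-frame tcp mm [62.3 -1.3 76.8] F stand [-4.86  4.91 17.49] q [ 0.05  0.49  1.56 -0.    1.09  0.45] grip 0.01
tilt -0.2 x.ys -0.002 z.ys -0.001
```

The stop is firm: z stays at 0.0768 while the force rises from 9.7 to 17.5 N, and the rib top was expected at 0.077. I'll lift away and look.

```bash
python3 -m crank '[[0,0,-1,0,0,0,-1],[0,0,-3,0,0,0,-1],[-1,0,-5,0,0,0,-1],[-5,0,-3,0,0,0,-1],[-6,0,0,0,0,0,-1],[-5,0,0,0,0,0,-1],[0,0,0,0,0,0,-1]]'
python3 - <<'E'
from h import *
report()
pos,R,_=tool()
p,d=ctrl.snapshot("wrist"); cv2.imwrite("pics/w9.png",p[:,:,::-1])
pt,dt=ctrl.snapshot("top"); cv2.imwrite("pics/t9.png",cv2.resize(pt[90:260,210:460],None,fx=3.2,fy=3.2)[:,:,::-1])
m=ctrl.camera_model("wrist");K=np.array(m["mtx"]);H=np.array(m["hand_eye"])
v,u=np.mgrid[:400,:640]
r=cv2.undistortPoints(np.c_[u.ravel(),v.ravel()].astype(float).reshape(-1,1,2),K,np.array([m["k1"],0,0,0,0.])).reshape(-1,2)
for nm,P in (("wrist",R.apply(np.c_[r*d.ravel()[:,None],d.ravel()]@H[:3,:3].T+H[:3,3])+pos),("top",cloud("top",dt).reshape(-1,3))):
    d0=P-PIV*[1,1,0];L=np.c_[d0@XS,d0@YS,P[:,2]]*1000
    q=L[(abs(L[:,1])<45)&(L[:,0]>15)&(L[:,0]<76)&(L[:,2]>55)&(L[:,2]<100)]
    A=np.c_[q[:,0],q[:,1],np.ones(len(q))]
    if len(q)>50:
        c=np.linalg.lstsq(A,q[:,2],rcond=None)[0]; print(nm,len(q),"slope deg",np.degrees(np.arctan(c[0])).round(2),"z at 43",(c@[43,0,1]).round(1))
E
```

```text
clock: 10.32
ee_pos: [0.5294, -0.0216, 0.195]
tcp_rot: [0.001, 0.834, 0.551, -0.002]
ft_force: [0.7, 1.2, -0.4]
grip_width: 0.006
clock 10.32 stand-frame tcp mm [-109.8   -0.9  195. ] F stand [ 1.42 -0.16 -0.4 ] q [-0.25  0.24  1.62 -0.    1.28  0.16] grip 0.01
tilt -0.2 x.ys -0.006 z.ys 0.0
wrist 5802 slope deg -2.03 z at 43 73.7
top 1131 slope deg -1.05 z at 43 74.8
```

View pics/w9.png

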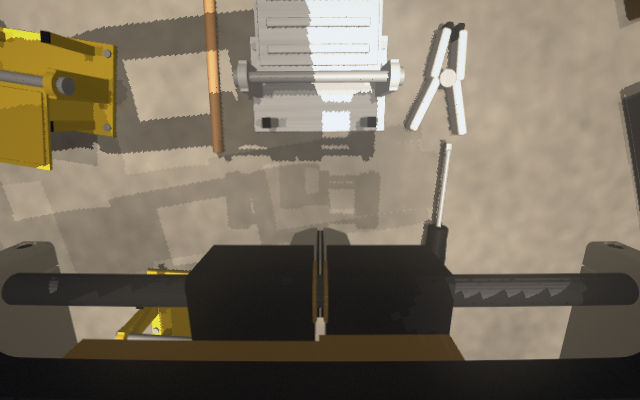

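View pics/t9.png

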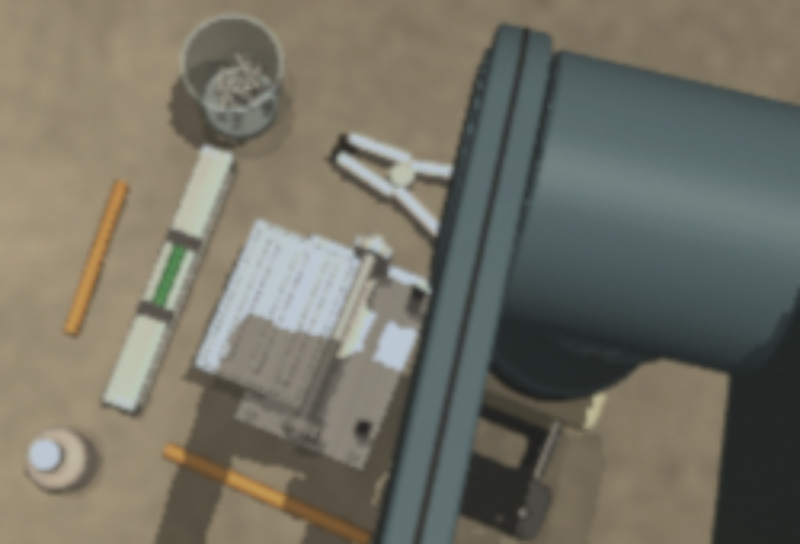

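The plate lies level on the +x side, ribbed face up (crop 200–370, 220–400), and the bystanders sit at the same pixels as at the start. The arm is clear.

```bash
python3 -c "
from bench import ctrl
print(ctrl.job_done(), ctrl.state()['clock'])"
```

```text
the job is handed in; nothing more can be done
the job is handed in; nothing more can be done
```

The plate is turned over and lies pressed down on the +x rests of the aluminium stand, with the three-ribbed face on top. I handed the job in at about 10.5 s of the 51 s allowed; it reports no verdict. I slid the shut fingertips under the free edge with the tool tilted 45°, swung the plate over the hinge by pushing only on the ribbed side, and pressed it down.

Last checks:
- **Pressed home:** the press met a firm stop. The fingertips stayed at z = 0.077 m, the expected rib-top height, while the force rose from 9.7 to 17.5 N.
- **Level:** after I backed off, the depth fits put the plate 1–2° from level, free edge slightly low. The two cameras disagree by about 1°; I put this down to depth noise and calibration, as the plate cannot pass its stop. The joint value itself is not something I can read.
- **Bystanders:** the tumbler, spirit level, short dowel and glue bottle looked unmoved in the last top picture. The arm partly hid the clamp, the long dowel and the screwdriver there. The parts I could see in that and the last wrist picture looked in place, but I did not measure any of them.
- **Robot clear:** the robot stood about 0.11 m to the -x side of the hinge, above the plate, with no contact force beyond sensor noise.

Midway over, the fingertips briefly pushed against the outer rib with about 9 N along the plate. I moved the contact point 3 mm outward and it went away.

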